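# Run along a row of sample vials and seat their snap caps

### The job

The white snap caps of the five sample vials in the blue rack are only half pushed on. In one pass along the row, from either end to the other, press each cap in turn gently straight down with your fingertips until it is fully home, keeping the fingertips within 5 cm of the caps until all five are home, then come away. Do not lift a vial or pull a cap up, and leave the two jars, the spare vial and the scoop where they are.

Things in the scene. Friction and masses are not known exactly. Their poses are not given: they have to be found in the camera images.
- rack: blue plastic vial block, 76 x 172 mm, 30 mm high, fixed to the bench; origin at the centre of its underside, on the bench top; its y axis runs along the rows, z up. Two rows of five blind holes at 32 mm pitch: the row at x = -18 mm holds the five vials (vial1 at y = -64 mm, then vial2 at -32, vial3 at 0, vial4 at +32, vial5 at +64), the row at x = +18 mm is empty. The vials have about 0.6 mm play in their holes
- row_middle (a point): point at the middle of the row of five vials, at rack x = -18 mm, y = 0, 71.5 mm above the bench: the height of a cap's top when it is fully home is 71.8 mm
- vial1_cap (a joint): gap under the white snap cap of vial1, in m: 0 = fully home (skirt on the glass rim), about 0.003 to 0.006 at the start, 0.008 = about to come off. It slides with about 3 N of friction and stays where it is left; at 0 it meets a firm stop
- vial1_cap_top (a point): centre of the slightly domed top of vial1's white cap; the cap is 26 mm across and 8.8 mm high, so neighbouring caps are 6 mm apart
- vial1_mid (a point): centre of vial1, a clear glass vial with brown chips in it, 25 mm across and 57 mm high without its cap, loose in its hole of the rack (bottom 6 mm above the bench, this point 34.5 mm above it)
- vial2_cap (a joint): gap under the white snap cap of vial2, in m: 0 = fully home (skirt on the glass rim), about 0.003 to 0.006 at the start, 0.008 = about to come off. It slides with about 3 N of friction and stays where it is left; at 0 it meets a firm stop
- vial2_cap_top (a point): centre of the slightly domed top of vial2's white cap; the cap is 26 mm across and 8.8 mm high, so neighbouring caps are 6 mm apart
- vial2_mid (a point): centre of vial2, a clear glass vial with brown chips in it, 25 mm across and 57 mm high without its cap, loose in its hole of the rack (bottom 6 mm above the bench, this point 34.5 mm above it)
- vial3_cap (a joint): gap under the white snap cap of vial3, in m: 0 = fully home (skirt on the glass rim), about 0.003 to 0.006 at the start, 0.008 = about to come off. It slides with about 3 N of friction and stays where it is left; at 0 it meets a firm stop
- vial3_cap_top (a point): centre of the slightly domed top of vial3's white cap; the cap is 26 mm across and 8.8 mm high, so neighbouring caps are 6 mm apart
- vial3_mid (a point): centre of vial3, a clear glass vial with brown chips in it, 25 mm across and 57 mm high without its cap, loose in its hole of the rack (bottom 6 mm above the bench, this point 34.5 mm above it)
- vial4_cap (a joint): gap under the white snap cap of vial4, in m: 0 = fully home (skirt on the glass rim), about 0.003 to 0.006 at the start, 0.008 = about to come off. It slides with about 3 N of friction and stays where it is left; at 0 it meets a firm stop
- vial4_cap_top (a point): centre of the slightly domed top of vial4's white cap; the cap is 26 mm across and 8.8 mm high, so neighbouring caps are 6 mm apart
- vial4_mid (a point): centre of vial4, a clear glass vial with brown chips in it, 25 mm across and 57 mm high without its cap, loose in its hole of the rack (bottom 6 mm above the bench, this point 34.5 mm above it)
- vial5_cap (a joint): gap under the white snap cap of vial5, in m: 0 = fully home (skirt on the glass rim), about 0.003 to 0.006 at the start, 0.008 = about to come off. It slides with about 3 N of friction and stays where it is left; at 0 it meets a firm stop
- vial5_cap_top (a point): centre of the slightly domed top of vial5's white cap; the cap is 26 mm across and 8.8 mm high, so neighbouring caps are 6 mm apart
- vial5_mid (a point): centre of vial5, a clear glass vial with brown chips in it, 25 mm across and 57 mm high without its cap, loose in its hole of the rack (bottom 6 mm above the bench, this point 34.5 mm above it)
- jar_a_mid (a point): bystander: centre of the larger glass jar with white lid, 70 mm across, 82 mm high, beyond the rack
- jar_b_mid (a point): bystander: centre of the smaller glass jar with white lid, 60 mm across, 70 mm high, beyond the rack
- spare_mid (a point): bystander: centre of a finished vial with its cap home, standing on the bench beside the rack; 25 mm across, 66 mm high with the cap
- scoop: bystander: steel sampling scoop 181 mm long, 20 mm wide, 8 mm high, lying flat on the bench before the rack; its x axis runs along it to the scoop end, origin near its middle on the bench
Mind the look-alikes: they are no part of the job. Leave any red look-alike of the part that bears vial2_cap alone.

How it is judged:
By the outcome, as a careful person would: the job done as asked, in the order asked, and still so for the second after the job is handed in, with the robot touching nothing.
It also fails if it takes over 48 s, if anything falls off the work surface, if the arm or the gripper's body presses on something with over 40 N, if the wrist force passes 120 N, or if a joint passes its speed limit or range.

### The arm

A 7-joint arm with a two-finger parallel gripper is mounted at the origin on the work surface. World frame = base frame: x ahead of the robot, y to its left, z up, the work surface at z = 0. Lengths are in m, angles in rad, forces in N, time in s.
With the tool pointing down it reaches from about 0.425 to 0.875 m from the base axis. Payload 4.7 kg.
Tool frame: the origin (TCP) lies where the fingers leave the gripper's body, on its centre line; the fingertips stand 70 mm ahead of it and the grasp point (between the pads) lies 51 mm ahead of it; z points along the fingers, y is the line along which they close (so a half turn about z gives the same grasp; the last joint's range is limited). The gripper opens to 87 mm and grips with 3 to 60 N. Pads are 19 mm wide; open, the fingers measure 117 mm over their backs; the gripper's body (75 mm by 190 mm) begins 51 mm behind the grasp point.
Start: joints at [1.296, 0.321, -0.07, 1.45, 0.023, 1.371, -0.057], TCP at [0.185, -0.623, 0.292] pointing down, gripper open.
Joint ranges: [-2.86, 2.86], [-0.3, 2.09], [-1.38, 1.24], [0.06, 2.45], [-1.56, 4.7], [0.09, 2.05], [-2.69, 2.69]. Speed limits (rad/s): [2.57, 2.57, 3.14, 3.14, 3.14, 3.14, 3.14].

### API

Orientations are given as a rotation vector (axis times angle).
In Python, from bench import ctrl gives the robot as it stands.
- The arm moves only by the tool drive_tool, never from a script. Its argument "motion" is a list of rows, each a list of 3 entries, a list of its own where there are three numbers: the shift along the tool's x, y, z in cm, then the turn, a rotation vector about the tool's x, y, z in degrees, then the opening, from -1 (shut) to 1 (fully open). In form: [[[x, y, z], [ax, ay, az], claw], ...]. A call has 1 to 12 rows; each row shifts and turns the commanded pose from where the row before left it, along the tool's axes as they then stand; what a row does not reach is not made up. A row lasts 1/8 s, in which the tool goes at most 62.5 mm and 10.7 degrees, less where a joint would pass 70% of its speed; a pose out of reach is approached as far as the arm can. A call with a gripper value outside its range is refused whole. The fingers move at their own pace and stop on an object; "force" is the grip in N (left out, the last holds). Time passes only in rows, so rows that do not move let the fingers close. It gives the time, the measured TCP pose, the force, the opening and the grip force at its end, in the units of the state.
- ctrl.get_state(): the state, without advancing time (a new reading comes with each control period).
- ctrl.get_image(name): name is "scene" or "top" or "wrist"; returns the picture (480x640x3 uint8, red, green, blue); there is no depth.
- ctrl.calibration(name): a dict with "K" (3x3 intrinsics, pixels), "origin" and "attitude" of the camera in the world; the wrist camera has in their place "tool_from_camera" (4x4, takes a point from camera to tool coordinates, whose origin is the TCP and whose axes are the flange's). Camera axes: x right, y up, looking along -z (the intrinsics and any distortion apply to the point x, -y, -z); pixel columns grow to the right and rows downward; lengths in m; the calibration is good to about 2 mm. The wrist camera is an equidistant fisheye: a pixel r from the principal point sees the ray r / f radians off the axis. A picture is of the moment at which its call begins: read the wrist's pose just before it. calibration takes no time and is no camera call.
- ctrl.close_job(): hands the job in; it is judged then, once.
The state is a dict: "time": time; "joint_positions": joint angles; "qd": joint speeds; "joint_torque": joint torques, N m; "position": TCP position; "tool_rot": TCP orientation; "ft_force": force on the tool from outside, world axes, zero at the start; "torque": the same for the moment, N m; "grip_width": opening from 0.0 (shut) to 1.0 (fully open); "grip_force": force on a finger pad.
Only numpy, scipy, OpenCV 4.12 (cv2) and the standard library are available. Lean on these libraries where they do the work, as an engineer would, in place of code of your own. Each camera call takes 0.05 s, during which the arm holds its last target. There are 200 camera calls.

## Working session

There is one attempt and no reset: what is moved stays moved. The work goes in short steps, Python scripts to look and compute and a tool call to move; the robot and the scene stay as the last step left them, time stands still between calls to the robot, and variables do not carry over. Pictures are saved under pics/ and viewed, at most 10 in all, crops included, and the job is handed in when it is done.

Besides the shell and the picture viewer there is one more tool, called after "Request:" as name([rows], argument=value, ...), one row to a line, values as JSON. drive_tool: Moves the arm, as the interface text tells. Its arguments: {"type":"object","properties":{"motion":{"type":"array","items":{"type":"array"}},"force":{"type":"number"}},"required":["motion"]}

```bash
mkdir -p pics; ls
python3 - <<'E'
from bench import ctrl
import cv2, numpy as np
np.set_printoptions(precision=4,suppress=True)
s=ctrl.get_state(); print(s)
for n in("scene","top","wrist"):
    print(n,ctrl.calibration(n))
for n in("scene","top"):
    cv2.imwrite(f"pics/{n}0.png",ctrl.get_image(n)[:,:,::-1])
E
```

```text
pics
{'time': 0.0, 'joint_positions': array([ 1.2961,  0.3218, -0.0701,  1.4517,  0.0226,  1.3708, -0.0569]), 'qd': array([ 0.0005, -0.0006,  0.0012, -0.0015, -0.0009,  0.0025, -0.0013]), 'joint_torque': array([ -0.0001, -49.1287,  -0.404 , -31.2528,  -0.0639,   0.0439,
         0.0002]), 'position': array([ 0.185 , -0.6227,  0.2912]), 'tool_rot': array([-3.107 , -0.4519,  0.0006]), 'ft_force': array([ 0.445 ,  0.0405, -0.793 ]), 'torque': array([-0.0222, -0.0523, -0.0149]), 'grip_force': 0.0, 'grip_width': 0.9998790817560187}
scene {'K': array([[622.3444,   0.    , 309.8965],
       [  0.    , 622.3444, 239.6324],
       [  0.    ,   0.    ,   1.    ]]), 'origin': array([1.0371, 0.2047, 0.7161]), 'attitude': array([0.4168, 0.6477, 1.8724])}
top {'K': array([[519.0941,   0.    , 320.4067],
       [  0.    , 519.0941, 233.4806],
       [  0.    ,   0.    ,   1.    ]]), 'origin': array([0.4427, 0.0192, 0.9609]), 'attitude': array([ 0.0797, -0.1262, -1.5852])}
wrist {'K': array([[371.6483,   0.    , 322.5447],
       [  0.    , 371.6483, 239.3864],
       [  0.    ,   0.    ,   1.    ]]), 'tool_from_camera': array([[-0.0009,  0.9651,  0.2618,  0.0713],
       [ 1.    ,  0.0007,  0.0006, -0.0009],
       [ 0.0004,  0.2618, -0.9651, -0.0932],
       [ 0.    ,  0.    ,  0.    ,  1.    ]])}
```

View pics/scene0.png

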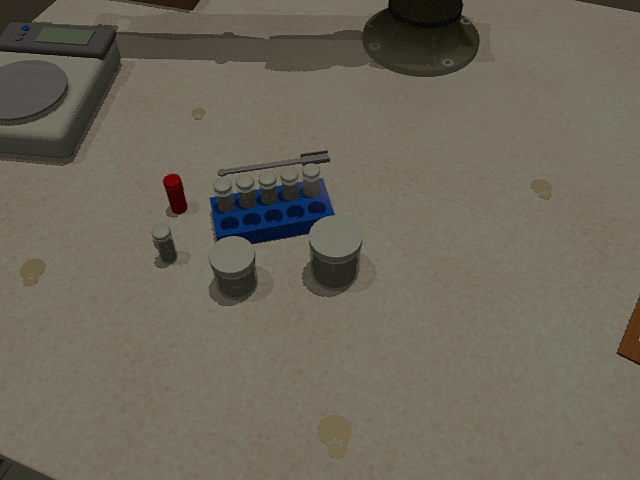

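View pics/top0.png

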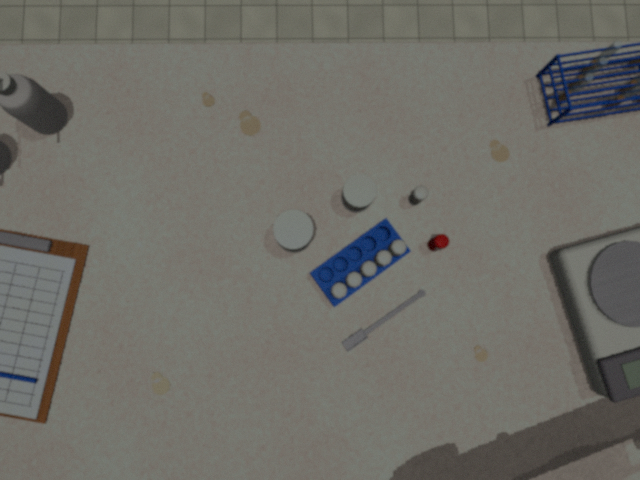

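The scene view shows the blue rack with five white-capped vials at about (223,186), (245,184), (267,181), (289,178) and (311,173). In the top view the same caps sit at (339,290), (354,279), (369,268), (384,257) and (399,247).

The candidates are those five, the red look-alike at top (438,242), and the spare vial at top (418,194). Only the five white caps standing in the blue rack fit the description. I'll measure them and confirm with a crop.

```bash
cat > h.py <<'E'
import cv2, numpy as np
from scipy.spatial.transform import Rotation as R
from bench import ctrl
np.set_printoptions(precision=4,suppress=True)
def ray(n,uv):
    c=ctrl.calibration(n);K=c["K"];d=np.array([(uv[0]-K[0,2])/K[0,0],-(uv[1]-K[1,2])/K[1,1],-1])
    return c["origin"],R.from_rotvec(c["attitude"]).apply(d)
def onplane(n,uv,z):
    o,d=ray(n,uv);return o+d*(z-o[2])/d[2]
def cross(a,b):
    (o1,d1),(o2,d2)=a,b
    t=np.linalg.lstsq(np.c_[d1,-d2],o2-o1,rcond=None)[0]
    p,q=o1+t[0]*d1,o2+t[1]*d2
    return (p+q)/2,np.linalg.norm(p-q)
E
python3 - <<'E'
from h import *
im=cv2.imread("pics/top0.png")
hsv=cv2.cvtColor(im,cv2.COLOR_BGR2HSV)
blue=cv2.inRange(hsv,(105,120,40),(130,255,255)); blue[:,500:]=0; blue[:200]=0;blue[320:]=0
pts=cv2.findNonZero(blue);rect=cv2.minAreaRect(cv2.convexHull(pts));print("rack rect",rect)
box=cv2.boxPoints(rect); print(np.array([onplane("top",p,0.03) for p in box]))
m=np.zeros_like(blue);cv2.fillConvexPoly(m,np.int32(box+0.0),255);m=cv2.dilate(m,np.ones((7,7)))
w=cv2.inRange(hsv,(0,0,100),(179,70,255))&m
w=cv2.morphologyEx(w,cv2.MORPH_OPEN,cv2.getStructuringElement(cv2.MORPH_ELLIPSE,(9,9)))
cs=cv2.findContours(w,cv2.RETR_EXTERNAL,cv2.CHAIN_APPROX_NONE)[0]
P=[]
for c in sorted(cs,key=lambda c:c[:,0,0].mean()):
    (u,v),r=cv2.minEnclosingCircle(c);M=cv2.moments(c)
    if M["m00"]<60: continue
    g=(M["m10"]/M["m00"],M["m01"]/M["m00"]);p=onplane("top",g,.072);P.append(p);print(g,r,M["m00"],p)
P=np.array(P);print(np.linalg.norm(np.diff(P,axis=0),axis=1))
x0,y0=290,200
cr=cv2.resize(im[y0:y0+120,x0:x0+160],None,fx=5,fy=5,interpolation=cv2.INTER_CUBIC)
cv2.drawContours(cr,[np.int32((c-[x0,y0])*5) for c in cs],-1,(0,255,0),1)
cv2.imwrite("pics/crop1.png",cr)
E
```

```text
rack rect ((359.49615478515625, 261.81048583984375), (41.02167892456055, 93.81263732910156), 53.84181594848633)
[[ 0.494   0.0113  0.03  ]
 [ 0.5924 -0.1284  0.03  ]
 [ 0.531  -0.1702  0.03  ]
 [ 0.4344 -0.0308  0.03  ]]
(339.2977602108037, 290.4163372859025) 6.838425636291504 126.5 [ 0.461  -0.0386  0.072 ]
(354.2977602108037, 279.4163372859025) 6.838425636291504 126.5 [ 0.4793 -0.0647  0.072 ]
(368.9734513274336, 268.2182890855457) 6.736216068267822 113.0 [ 0.498  -0.0905  0.072 ]
(384.2446236559139, 257.52016129032256) 6.838425636291504 124.0 [ 0.516  -0.1175  0.072 ]
(400.2086092715232, 245.60044150110375) 8.208468437194824 151.0 [ 0.5362 -0.1459  0.072 ]
[0.0319 0.0319 0.0324 0.0349]
```

View pics/crop1.png

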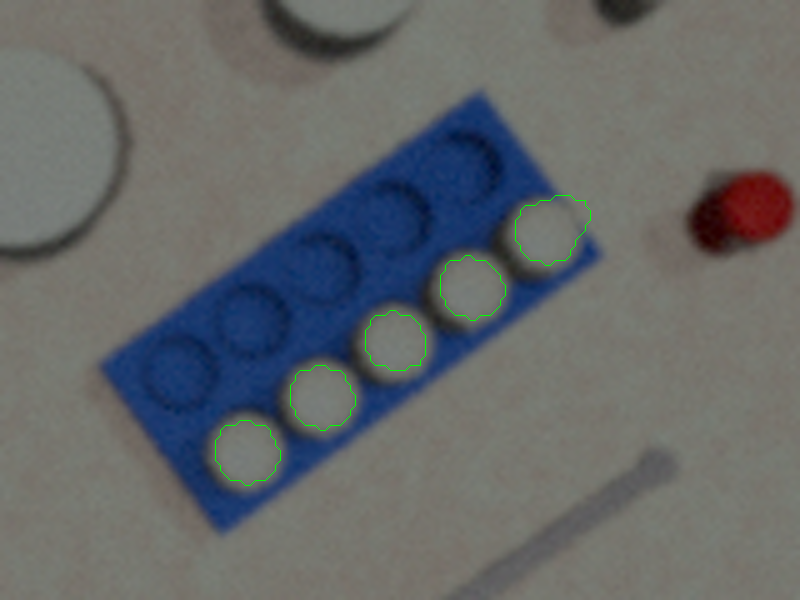

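The crop confirms it. The five white caps are in the rack with pitch about 32 mm, matching the rack size, and the row middle is at about (0.498, -0.090). The red vial stands apart on the right, outside the rack. I'll press from vial1 (image right) to vial5, with the fingers shut and the tool x axis along the row.

Request:
drive_tool([
  [[3.9,-3.0,0],[0,0,0],-1],
  [[3.9,-3.0,0],[0,0,0],-1],
  [[3.9,-3.0,0],[0,0,0],-1],
  [[3.9,-3.0,0],[0,0,0],-1],
  [[3.9,-3.0,0],[0,0,0],-1],
  [[3.9,-3.0,0],[0,0,0],-1],
  [[3.9,-3.0,0],[0,0,0],-1],
  [[3.9,-3.0,0],[0,0,0],-1],
  [[3.9,-3.0,0],[0,0,0],-1],
  [[3.9,-3.0,0],[0,0,0],-1],
  [[3.9,-3.0,0],[0,0,0],-1],
  [[3.9,-3.0,0],[0,0,0],-1],
], force=20)

```text
time: 1.6
position: [0.5317, -0.1434, 0.292]
tool_rot: [3.109, 0.452, -0.001]
ft_force: [-0.3, -1.5, -0.1]
grip_width: 0.005
grip_force: 0.0
```

Request:
drive_tool([
  [[0,0,0],[0,0,-9.9],-1],
  [[0,0,0],[0,0,-9.9],-1],
  [[0,0,0],[0,0,-9.9],-1],
  [[0,0,0],[0,0,-9.9],-1],
  [[0,0,0],[0,0,-9.9],-1],
  [[0,0,0],[0,0,-9.9],-1],
  [[0,0,0],[0,0,-9.9],-1],
  [[0,0,0],[0,0,-9.9],-1],
  [[0,0,0],[0,0,-9.9],-1],
  [[0,0,0],[0,0,-9.9],-1],
  [[0,0,0],[0,0,-9.9],-1],
  [[0,0,0],[0,0,0],-1],
])

```text
time: 3.1
position: [0.531, -0.1447, 0.2918]
tool_rot: [-1.442, -2.79, 0.0]
ft_force: [-0.7, 0.2, -0.4]
grip_width: 0.006
grip_force: 0.0
```

```bash
cat >> h.py <<'E'
def wray(uv,s):
    c=ctrl.calibration("wrist");K=c["K"];T=c["tool_from_camera"]
    a=np.array([uv[0]-K[0,2],uv[1]-K[1,2]]);r=np.linalg.norm(a);th=r/K[0,0]
    d=np.array([np.sin(th)*a[0]/r,-np.sin(th)*a[1]/r,-np.cos(th)])
    Rt=R.from_rotvec(s["tool_rot"])
    return s["position"]+Rt.apply(T[:3,3]),Rt.apply(T[:3,:3]@d)
def wplane(uv,s,z):
    o,d=wray(uv,s);return o+d*(z-o[2])/d[2]
E
python3 - <<'E'
from h import *
s=ctrl.get_state();im=ctrl.get_image("wrist")[:,:,::-1].copy();cv2.imwrite("pics/w1.png",im)
print(s["position"],s["tool_rot"],s["ft_force"],s["joint_positions"])
E
```

```text
[ 0.531  -0.1447  0.2918] [-1.4421 -2.7902  0.0002] [-0.6691  0.2278 -0.4432] [ 0.8259  0.159  -0.6696  1.682   0.1011  1.3364  0.7555]
```

View pics/w1.png

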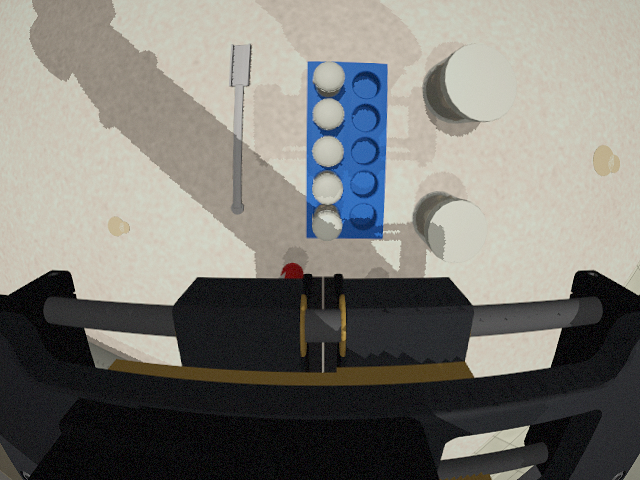

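The wrist view shows the five caps in one column at about (328,222), (328,187), (328,151), (328,114) and (329,77), with the empty row to the right and the shut fingers at (323,290). The red vial peeks out at (291,271).

Run:
```python
from h import *
s=ctrl.get_state();im=cv2.imread("pics/w1.png")
hsv=cv2.cvtColor(im,cv2.COLOR_BGR2HSV)
g=cv2.medianBlur(cv2.cvtColor(im,cv2.COLOR_BGR2GRAY),3)[55:250,300:395]
C=cv2.HoughCircles(g,cv2.HOUGH_GRADIENT,1,28,param1=120,param2=11,minRadius=13,maxRadius=18)[0]
C=C[np.abs(C[:,0]+300-328)<9]; C=C[C[:,1].argsort()[::-1]]
Rt=R.from_rotvec(s["tool_rot"])
for u,v,r in C:
    p=wplane((u+300,v+55),s,.076); print(u+300,v+55,r,p,"in tool cm",Rt.inv().apply(p-s["position"])*100)
blue=cv2.inRange(hsv,(105,120,40),(130,255,255)); blue[:50]=0;blue[245:]=0;blue[:,:295]=0;blue[:,400:]=0
cnt=max(cv2.findContours(blue,0,2)[0],key=cv2.contourArea)
ap=cv2.approxPolyDP(cv2.convexHull(cnt),6,True)[:,0];
for a in ap: 
    p=wplane(a,s,.03);print(a,p,Rt.inv().apply(p-s["position"])*100)
```

```text
326.5 225.5 14.9 [ 0.5332 -0.1419  0.076 ] in tool cm [ 0.0923  0.3476 21.5894]
326.5 187.5 15.2 [ 0.5143 -0.1153  0.076 ] in tool cm [ 3.3555  0.3433 21.5911]
327.5 150.5 16.0 [ 0.4971 -0.0896  0.076 ] in tool cm [ 6.4528  0.4239 21.5926]
328.5 113.5 15.2 [ 0.48   -0.0639  0.076 ] in tool cm [ 9.5348  0.5054 21.5941]
328.5 76.5 15.2 [ 0.4619 -0.0384  0.076 ] in tool cm [12.6632  0.5079 21.5957]
[308  62] [ 0.4338 -0.0306  0.03  ] [14.9183 -1.3452 26.1974]
[386  64] [0.4944 0.0116 0.03  ] [14.8679  6.0501 26.1949]
[381 238] [ 0.5915 -0.1293  0.03  ] [-2.2429  5.8372 26.1864]
[307 237] [ 0.5307 -0.1709  0.03  ] [-2.1355 -1.5275 26.189 ]
```

Request:
drive_tool([
  [[0.0,0.35,2.0],[0,0,0],-1],
  [[0,0,3.0],[0,0,0],-1],
  [[0,0,3.0],[0,0,0],-1],
  [[0,0,3.0],[0,0,0],-1],
  [[0,0,1.5],[0,0,0],-1],
  [[0,0,0.7],[0,0,0],-1],
  [[0,0,0],[0,0,0],-1],
  [[0,0,0],[0,0,0],-1],
])

```text
time: 4.15
position: [0.5347, -0.1428, 0.1612]
tool_rot: [1.439, 2.79, 0.0]
ft_force: [-0.1, -0.6, -0.2]
grip_width: 0.005
grip_force: 0.0
```

Run:
```python
from h import *
s=ctrl.get_state();print(s["position"],s["tool_rot"],s["ft_force"])
im=ctrl.get_image("scene")[:,:,::-1];cv2.imwrite("pics/s1.png",cv2.resize(im[60:240,150:390],None,fx=3,fy=3,interpolation=cv2.INTER_CUBIC))
```

```text
[ 0.5347 -0.1428  0.1612] [1.4391 2.7905 0.0002] [-0.0632 -0.5862 -0.2399]
```

View pics/s1.png

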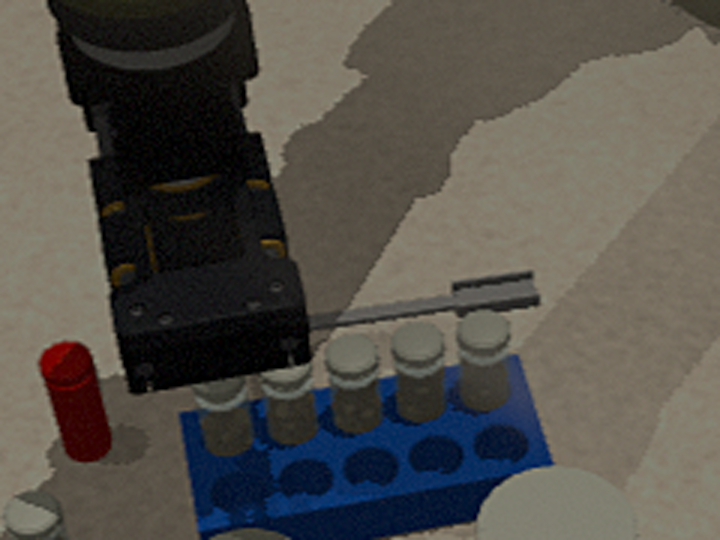

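The gripper hangs clear over vial1 (rack end at crop (225,390)), with the fingers hidden behind its body. Now I'll press, slowly at the end.

Request:
drive_tool([
  [[0,0,0.4],[0,0,0],-1],
  [[0,0,0.4],[0,0,0],-1],
  [[0,0,0.4],[0,0,0],-1],
  [[0,0,0.15],[0,0,0],-1],
  [[0,0,0.15],[0,0,0],-1],
  [[0,0,0.15],[0,0,0],-1],
  [[0,0,0],[0,0,0],-1],
])

```text
time: 5.08
position: [0.5341, -0.1427, 0.1438]
tool_rot: [1.44, 2.792, -0.0]
ft_force: [-0.5, -0.1, 3.5]
grip_width: 0.008
grip_force: 1.1
```

Request:
drive_tool([
  [[0,0,0.1],[0,0,0],-1],
  [[0,0,0.1],[0,0,0],-1],
  [[0,0,0],[0,0,0],-1],
])

```text
time: 5.45
position: [0.5341, -0.1427, 0.1418]
tool_rot: [1.44, 2.792, -0.0]
ft_force: [-0.3, 0.5, 2.6]
grip_width: 0.005
grip_force: 1.6
```

Request:
drive_tool([
  [[0,0,0.05],[0,0,0],-1],
  [[0,0,0.05],[0,0,0],-1],
  [[0,0,0],[0,0,0],-1],
])

```text
time: 5.82
position: [0.5347, -0.1428, 0.1417]
tool_rot: [1.439, 2.791, -0.0]
ft_force: [-0.8, 1.0, 8.4]
grip_width: 0.007
grip_force: 3.9
```

Cap 1 is home: the tip stopped at 71.7 mm and the force rose to 8 N with no further travel. I'll do vial2 the same way.

Request:
drive_tool([
  [[0,0,-0.7],[0,0,0],-1],
  [[0,0,-0.7],[0,0,0],-1],
  [[1.6,0.05,0],[0,0,0],-1],
  [[1.6,0,0],[0,0,0],-1],
  [[0,0,0],[0,0,0],-1],
  [[0,0,0.4],[0,0,0],-1],
  [[0,0,0.4],[0,0,0],-1],
  [[0,0,0.15],[0,0,0],-1],
  [[0,0,0.15],[0,0,0],-1],
  [[0,0,0.15],[0,0,0],-1],
  [[0,0,0.15],[0,0,0],-1],
  [[0,0,0],[0,0,0],-1],
])

```text
time: 7.32
position: [0.5166, -0.1165, 0.1416]
tool_rot: [1.439, 2.791, -0.0]
ft_force: [-0.8, 0.4, 7.8]
grip_width: 0.008
grip_force: 3.7
```

Request:
drive_tool([
  [[0,0,-0.7],[0,0,0],-1],
  [[0,0,-0.7],[0,0,0],-1],
  [[1.6,0.05,0],[0,0,0],-1],
  [[1.6,0,0],[0,0,0],-1],
  [[0,0,0],[0,0,0],-1],
  [[0,0,0.4],[0,0,0],-1],
  [[0,0,0.4],[0,0,0],-1],
  [[0,0,0.15],[0,0,0],-1],
  [[0,0,0.15],[0,0,0],-1],
  [[0,0,0.15],[0,0,0],-1],
  [[0,0,0.15],[0,0,0],-1],
  [[0,0,0],[0,0,0],-1],
])

```text
time: 8.82
position: [0.4985, -0.0901, 0.1417]
tool_rot: [1.439, 2.791, 0.0]
ft_force: [-0.2, -0.3, 8.0]
grip_width: 0.002
grip_force: 3.8
```

Request:
drive_tool([
  [[0,0,-0.7],[0,0,0],-1],
  [[0,0,-0.7],[0,0,0],-1],
  [[1.6,0.05,0],[0,0,0],-1],
  [[1.6,0,0],[0,0,0],-1],
  [[0,0,0],[0,0,0],-1],
  [[0,0,0.4],[0,0,0],-1],
  [[0,0,0.4],[0,0,0],-1],
  [[0,0,0.15],[0,0,0],-1],
  [[0,0,0.15],[0,0,0],-1],
  [[0,0,0.15],[0,0,0],-1],
  [[0,0,0.15],[0,0,0],-1],
  [[0,0,0],[0,0,0],-1],
])

```text
time: 10.32
position: [0.4803, -0.0638, 0.1416]
tool_rot: [1.439, 2.791, 0.0]
ft_force: [-1.4, 0.6, 6.9]
grip_width: 0.002
grip_force: 3.9
```

Request:
drive_tool([
  [[0,0,-0.7],[0,0,0],-1],
  [[0,0,-0.7],[0,0,0],-1],
  [[1.6,0.05,0],[0,0,0],-1],
  [[1.6,0,0],[0,0,0],-1],
  [[0,0,0],[0,0,0],-1],
  [[0,0,0.4],[0,0,0],-1],
  [[0,0,0.4],[0,0,0],-1],
  [[0,0,0.15],[0,0,0],-1],
  [[0,0,0.15],[0,0,0],-1],
  [[0,0,0.15],[0,0,0],-1],
  [[0,0,0.15],[0,0,0],-1],
  [[0,0,0],[0,0,0],-1],
])

```text
time: 11.82
position: [0.4622, -0.0374, 0.1416]
tool_rot: [1.439, 2.791, 0.0]
ft_force: [-1.1, -1.0, 8.1]
grip_width: 0.007
grip_force: 4.1
```

All five stopped at the same height (tip at 71.6 to 71.7 mm, 7 to 8 N). Now I'll come away and check.

Request:
drive_tool([
  [[0,0,-0.5],[0,0,0],-1],
  [[0,0,-1.5],[0,0,0],-1],
  [[0,0,-3],[0,0,0],-1],
  [[0,0,-4],[0,0,0],-1],
  [[0,0,-4],[0,0,0],-1],
  [[-4,0,-2],[0,0,0],-1],
  [[-4,-4,0],[0,0,0],-1],
  [[-4,-4,0],[0,0,0],-1],
  [[-4,-4,0],[0,0,0],-1],
  [[-4,-4,0],[0,0,0],-1],
  [[0,0,0],[0,0,0],-1],
  [[0,0,0],[0,0,0],-1],
])

```text
time: 13.32
position: [0.4473, -0.2923, 0.2911]
tool_rot: [-1.439, -2.792, -0.002]
ft_force: [0.6, 0.5, 0.3]
grip_width: 0.005
grip_force: 0.0
```

Run:
```python
from h import *
s=ctrl.get_state();print(s["position"],s["ft_force"],s["time"])
im=ctrl.get_image("scene")[:,:,::-1]
a=np.vstack([cv2.resize(x[140:300,150:370],None,fx=2.7,fy=1.8*1.0,interpolation=cv2.INTER_CUBIC) for x in (cv2.imread("pics/scene0.png"),im)])
cv2.imwrite("pics/s2.png",a)
```

```text
[ 0.4473 -0.2923  0.2911] [0.5727 0.5361 0.2556] 13.325
```

View pics/s2.png

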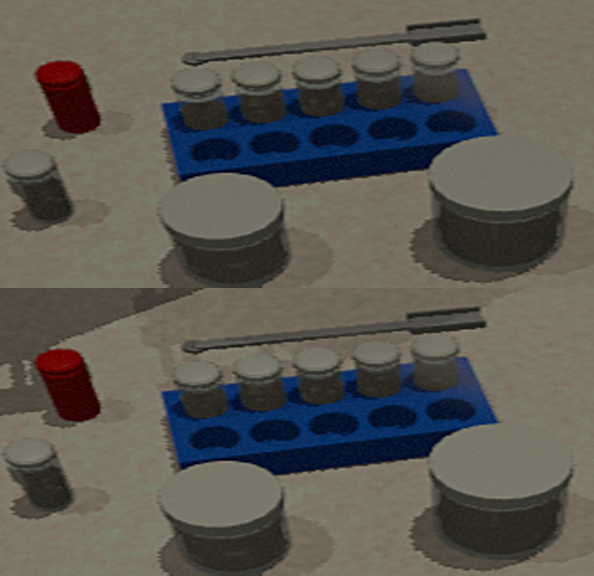

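Comparing before (top) with after (bottom), all five caps now sit lower, at (197,374) to (435,346), with no gap under them. The jars, spare vial, red vial and scoop haven't moved, so I'll hand the job in.

```bash
python3 -c "
from bench import ctrl
print(ctrl.close_job())"
```

```text
the job is handed in; nothing more can be done
None
```

All five caps were pressed home in one pass from vial1 to vial5, with a press of about 8 N at the stop on each; nothing else was moved, and the job was handed in at about 13 s of the 48 s allowed.

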